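Unclip the tall module from the test rail

ROBOT

A 6-joint arm with a two-finger parallel gripper is mounted at the origin on the work surface. World frame = base frame: x ahead of the robot, y to its left, z up, the work surface at z = 0. Lengths are in mm, angles in rad, forces in N, time in s.
With the tool pointing down it reaches from about 300 to 750 mm from the base axis. Payload 8.5 kg.
Tool frame: the origin (TCP) lies on the centre line of the jaws, within the pads' length; the fingertips stand 17 mm ahead of it and the grasp point (between the pads) lies 2 mm behind it; z points along the fingers, y is the line along which they close (so a half turn about z gives the same grasp; the last joint's range is limited). The gripper opens to 85 mm and grips with 20 to 120 N. Pads are 22 mm wide; open, the fingers measure 114 mm over their backs; the gripper's body (76 mm by 85 mm) begins 54 mm behind the grasp point. The pads swing forward as they close: fully open they stand 13 mm farther back than shut.
Start: joints at [1.084, 0.381, 1.297, -0, 1.464, -0.215], TCP at [147.648, 529.793, 248.322] pointing down, gripper open.
Joint ranges: [-3.11, 3.11], [-0.89, 2.33], [0.22, 2.48], [-1.42, 4.56], [0.17, 2.85], [-2.88, 2.88]. Speed limits (rad/s): [2.39, 2.39, 3.14, 3.14, 3.14, 3.14].

INTERFACE

Orientations are given as [roll, pitch, yaw] about the fixed x, y, z axes, in that order (R = Rz(yaw) Ry(pitch) Rx(roll)).
In Python, from workcell import arm, cams gives the robot as it stands.
- The arm moves only by the tool carry_out, never from a script. Its argument "increments" is a list of rows, each a list of 7 numbers: the closure, from 0 (fully open) to 1 (shut), then the shift along the tool's x, y, z normalised to -1 to 1, where 1 is 0.04 m, then the turn, a rotation vector about the tool's x, y, z normalised to -1 to 1, where 1 is 0.5 rad. A call has 1 to 20 rows; each row shifts and turns the commanded pose from where the row before left it, along the tool's axes as they then stand; what a row does not reach is not made up. A row lasts 1/12 s, in which the tool goes at most 41.7 mm and 7.16 degrees, less where a joint would pass 70% of its speed; a pose out of reach is approached as far as the arm can. A call with a number of a shift or a turn outside -1 to 1 is refused whole. A call with a gripper value outside its range is refused whole. The fingers move at their own pace and stop on an object; the grip force is fixed at half the most. Time passes only in rows, so rows that do not move let the fingers close. It gives the time, the measured TCP pose, the force, the opening and the grip force at its end, in the units of the state.
- arm.get_state(): the state, without advancing time (a new reading comes with each control period).
- cams.read_camera(name): name is "scene" or "top"; returns a dict with "img" (384x512x3 uint8, red, green, blue), "vertical_fov" (degrees; the focal length in pixels is half the picture's height over the tangent of half this angle, whatever the lens; pixels are square), "cx", "cy" (the principal point, pixels), "dist" ([k1, k2, p1, p2, k3] as OpenCV has them; the pictures are not rectified), "xyz" and "rotation" of the camera in the world. Camera axes: x right, y down, z forward; pixel columns grow to the right and rows downward; lengths in mm; the calibration is good to about 2 mm. A picture is of the moment at which its call begins. There is no depth.
- arm.close_job(): hands the job in; it is judged then, once.
The state is a dict: "time_s": time; "qpos": joint angles; "joint_velocities": joint speeds; "tau": joint torques, N m; "tcp_pos": TCP position; "eef_rot": TCP orientation; "contact_force": force on the tool from outside, world axes, zero at the start; "torque": the same for the moment, N m; "finger_gap": finger opening in mm; "finger_force": force on a finger pad.
Only numpy, scipy, OpenCV 4.12 (cv2) and the standard library are available. Lean on these libraries where they do the work, as an engineer would, in place of code of your own. Each camera call takes 0.05 s, during which the arm holds its last target. There are 200 camera calls.

TASK

Take the tall module off the bench rail: tip its top away from the catches, towards the lip side, until its foot snaps up out of the sprung roller catch, then draw its toe out from under the lip and lift it off. Set it down gently so that it stands upright on the floor of the white tray. Leave the low module clipped on the rail and the other things on the bench where they are.

Things in the scene. Friction and masses are not known exactly. Their poses are not given: they have to be found in the camera images.
- rail: Bench rail, fixed: dark steel plate 120 x 230 x 10 mm with an aluminium deck along y. Origin: centre of the plate's underside; x across the rail from catches to lip, y along it, z up. Modules stand on the deck, 18 mm above the bench, in two slots at y = -55 and +55 mm, between side stops 9 mm high. A kerb 4 mm high (inner face x = -31.5 mm) runs under the rollers.
- lip_edge (a point): Lower inner edge of the lip, at the rail's middle: x = 29 mm, 8 mm above the deck, in the rail's frame. The lip, 3 mm thick, overhangs the deck from here to the wall (inner face x = 34.7 mm) along the whole rail.
- roller0 (a point): Centre of the steel roller catch of the slot at y = -55 mm (as built): x = -31.5 mm, 11 mm above the deck. Roller 10 mm in diameter, 34 mm long along y; a spring pushes it to +x with about 4 N and it yields up to 7 mm to -x. It reaches 3.5 mm over the module's foot. Its slider and cheeks reach out to x = -56 mm and stay below 16 mm above the deck.
- roller1 (a point): The same for the slot at y = +55 mm.
- tall_module: The module to take off: grey plastic block 48 (x) x 36 (y) x 88 mm (z), 0.14 to 0.28 kg, in either slot. A foot 6 mm thick stands out to x = -30 mm, a toe 5 mm thick to x = +34 mm. Origin: centre of the underside; x towards the lip. Pushed at the top of its catch-side face (about 10 N) it turns about the toe's end; once freed it stays leaning about 14 deg on the roller; the lip stops it at 22 deg.
- tall_foot (a point): Point on tall_module: middle of the foot's lower outer edge, (-30, 0, 0) mm in its frame.
- tall_toe (a point): Point on tall_module: middle of the toe's lower outer edge, (34, 0, 0) mm in its frame.
- tall_top (a point): Point on tall_module: centre of its top face, (0, 0, 88) mm in its frame.
- low_module: The other module, which stays clipped on: same foot, toe and 48 x 36 mm plan, but only 46 mm high. In the other slot, 110 mm away along the rail. Origin: centre of its underside.
- tray: White plastic tray fixed to the bench, open at the top, 160 (x) x 180 (y) x 35 mm (z) outside, walls 4 mm. Origin: centre of its underside.
- tray_in (a point): Centre of the tray's inner floor; axes as the tray's.
- screw_box: Bystander: open clear plastic box of screws, 100 x 75 x 40 mm. Origin: centre of its underside.
- wood_block: Bystander: dark wooden block 70 x 130 x 40 mm. Origin: centre of its underside.
- screwdriver: Bystander: screwdriver 170 mm long lying on the bench beyond the rail's left end, about 25 mm high.

How it is judged (in metres and radians):
On the way:
1. the tall module is tipped out of the catch: its foot is more than 11 mm above the deck while its toe is still under the lip (z of tall_foot in the frame of rail above 0.029 m and x of tall_toe in the frame of rail above 0.027 m and z of tall_toe in the frame of rail below 0.026 m), for 0.1 s.
At the end, for the whole second after the job is handed in: The tall module stands on the tray's floor (within 4 mm), inside the walls, upright within 0.08 rad, at rest; the low module is still clipped in (moved under 5 mm, tilted under 0.06 rad); screw box, wood block and screwdriver are within 30 mm of where they were (z of tall_module in the frame of tray_in between -0.004 and 0.004 m and x of tall_module in the frame of tray_in between -0.07 and 0.07 m and y of tall_module in the frame of tray_in between -0.08 and 0.08 m and angle between tall_module's own z axis and vertical below 0.08 rad and linear speed of tall_module below 0.02 m/s and distance of low_module from where it was at the start of the episode below 0.005 m and angle between low_module's own z axis and vertical below 0.06 rad and distance of each of screw_box, wood_block, screwdriver from where it was at the start of the episode below 0.03 m); the robot touches nothing.
It fails at once if the tall module is dropped or flung: it moves faster than 0.7 m/s while the robot does not touch it (linear speed of tall_module above 0.7 m/s and contact force between each of the arm, the fingers and tall_module below 0.05 N).
It fails at once if the tall module falls over (tilts beyond 60 degrees) (angle between tall_module's own z axis and vertical above 1.05 rad).
It fails at once if the low module is tipped out of its catch (tilts more than 0.15 rad) (angle between low_module's own z axis and vertical above 0.15 rad).
It also fails if it takes over 46 s, if anything falls off the work surface, if the arm or the gripper's body presses on something with over 40 N, if the wrist force passes 120 N, or if a joint passes its speed limit or range.

## Working session

There is one attempt and no reset: what is moved stays moved. The work goes in short steps, Python scripts to look and compute and a tool call to move; the robot and the scene stay as the last step left them, time stands still between calls to the robot, and variables do not carry over. Pictures are saved under pics/ and viewed, at most 10 in all, crops included, and the job is handed in when it is done.

Besides the shell and the picture viewer there is one more tool, called as name([rows], argument=value, ...), one row to a line, values as JSON. carry_out: Moves the arm, as the interface text tells. Scaled input: -1 to 1 covers 0.04 m each way for a shift and 0.5 rad each way for a turn. Its arguments: {"type":"object","properties":{"increments":{"type":"array","items":{"type":"array","items":{"type":"number"}}}},"required":["increments"]}

```bash
mkdir -p pics; ls
cat > h.py <<'E'
import numpy as np, cv2
from workcell import arm, cams
def cam(n):
    c=cams.read_camera(n); f=192/np.tan(np.radians(c["vertical_fov"])/2)
    c["K"]=np.array([[f,0,c["cx"]],[0,f,c["cy"]],[0,0,1.]]); c["D"]=np.array(c["dist"],float)
    c["R"]=np.array(c["rotation"]).reshape(3,3) if np.size(c["rotation"])==9 else c["rotation"]; c["p"]=np.array(c["xyz"],float)
    return c
def rays(c,uv):
    n=cv2.undistortPoints(np.array(uv,float).reshape(-1,1,2),c["K"],c["D"]).reshape(-1,2)
    return np.c_[n,np.ones(len(n))]@c["R"].T
def plane(c,uv,z):
    d=rays(c,uv); return c["p"]+d*((z-c["p"][2])/d[:,2])[:,None]
def tri(c1,u1,c2,u2):
    d1=rays(c1,u1);d2=rays(c2,u2);o=[]
    for a,b in zip(d1,d2):
        s=np.linalg.lstsq(np.c_[a,-b],c2["p"]-c1["p"],rcond=None)[0]
        P,Q=c1["p"]+a*s[0],c2["p"]+b*s[1]; o.append(np.r_[(P+Q)/2,np.linalg.norm(P-Q)])
    return np.array(o)
E
python3 - <<'E'
from h import *
ims=[]
for n in("scene","top"):
    c=cam(n); print(n,c["xyz"],c["rotation"],c["vertical_fov"],c["dist"])
    cv2.imwrite(f"pics/{n}0.png",cv2.resize(c["img"][:,:,::-1],(800,600),interpolation=cv2.INTER_CUBIC))
print(arm.get_state())
E
```

```text
pics
scene [1311.98259507 -441.87243394  750.9375301 ] [-2.23079542 -0.02318984  0.9644596 ] 52.624964262908385 [0.00629135 0.         0.         0.         0.        ]
top [ 510.28674968   82.92585985 1096.77313227] [-3.02812907 -0.02213584 -1.59630772] 48.39394982132997 [-0.14521049  0.          0.          0.          0.        ]
{'time_s': 0.1, 'qpos': array([ 1.08370583e+00,  3.81128576e-01,  1.29813624e+00,  2.01278276e-05,
        1.46360345e+00, -2.15326113e-01]), 'joint_velocities': array([ 0.00091566, -0.00051465, -0.00228313, -0.00114375, -0.00026753,
       -0.00127443]), 'tau': array([ 3.39805498e-03, -4.49217832e+01, -2.31655866e+01, -2.13222356e-04,
        3.63248633e-03, -3.35136633e-05]), 'tcp_pos': array([147.53826732, 529.60276006, 247.78996551]), 'eef_rot': array([-3.14035077e+00, -2.92102519e-04,  2.86982592e+00]), 'contact_force': array([ 0.00832259,  0.80659501, -0.51545912]), 'torque': array([ 0.07220893, -0.0112507 , -0.03054156]), 'finger_force': 0.0, 'finger_gap': 84.9635088228795}
```

View pics/scene0.png

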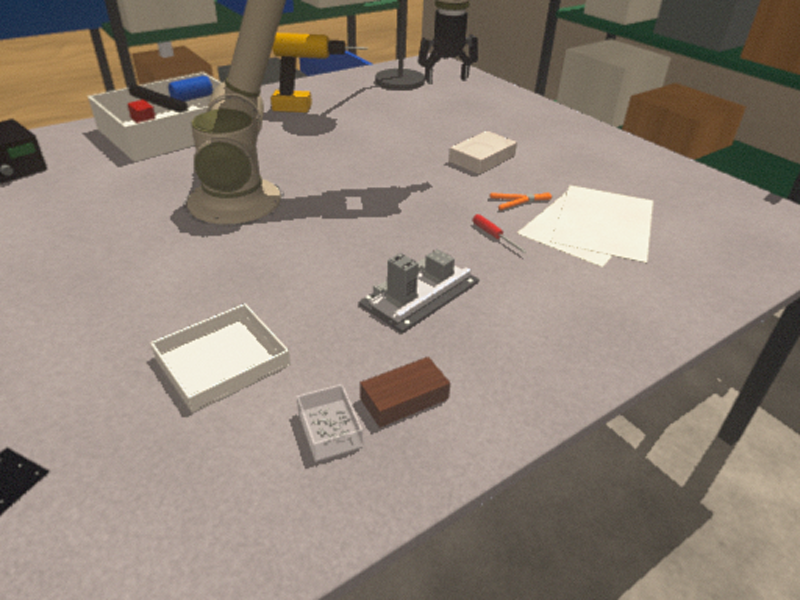

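View pics/top0.png

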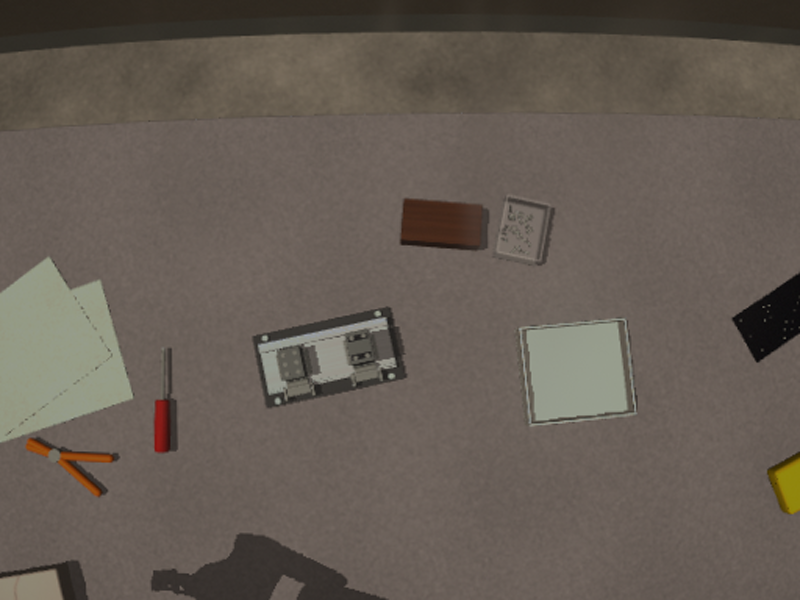

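Scene view: the rail is at about (420,295), with the tall module (402,278) in its near slot and the low module at (440,263). The tray is at (220,355). Top view: rail corners are about (254,336), (392,308), (406,378) and (268,407). The tall module is in the right slot at (360,350), the catches face the robot, and the tray is at (578,371).

```bash
sed -i 's/c\["R"\]=.*; c\["p"\]/c["R"]=Rotation.from_euler("xyz",c["rotation"]).as_matrix(); c["p"]/; 1a from scipy.spatial.transform import Rotation' h.py
python3 - <<'E'
from h import *
T=cam("top");S=cam("scene")
a=T["img"][190:265,155:265,::-1]; b=S["img"][155:215,225:310,::-1]
a=cv2.resize(a,(792,540),interpolation=cv2.INTER_CUBIC); cv2.imwrite("pics/a.png",a)
b=cv2.resize(b,(765,540),interpolation=cv2.INTER_CUBIC); cv2.imwrite("pics/b.png",b)
E
```

```text
(no output)
```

View pics/a.png

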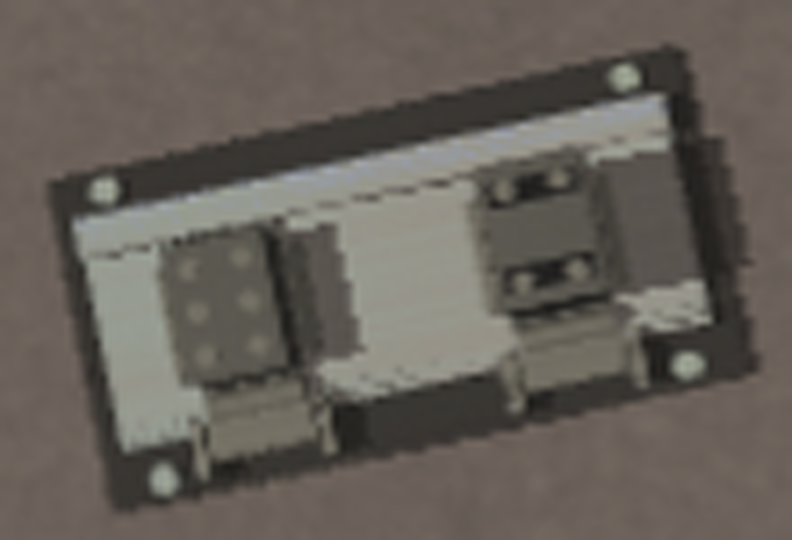

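View pics/b.png

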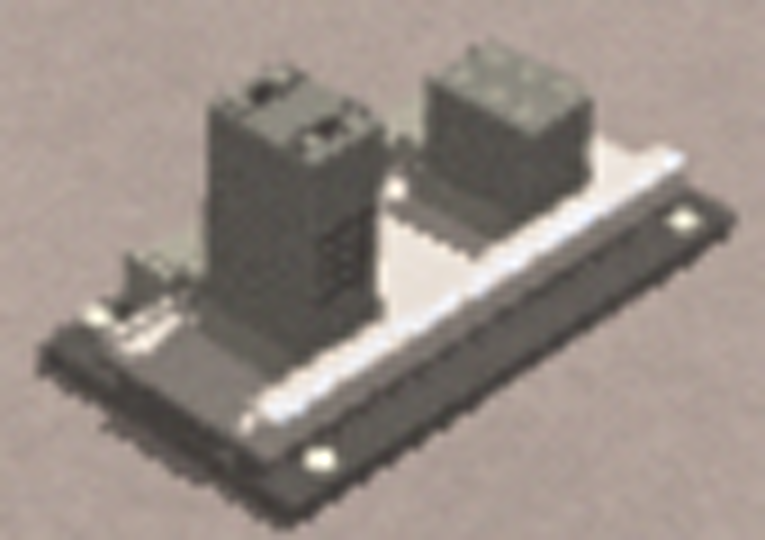

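Top crop: bolts are at (104,190), (624,77), (688,365) and (165,480). The tall top-face corners are about (585,153), (478,183), (495,315) and (612,297), and the catches are on the lower side. Scene crop: the same top-face corners are at (303,158), (383,125), (285,68) and (212,100). The bolts are at (320,459), (683,221) and (97,315).

Run:
```python
from h import *
np.set_printoptions(precision=1,suppress=True)
T=cam("top");S=cam("scene")
ta=lambda p:(np.array(p,float)+.5)/7.2-.5+[155,190]
sb=lambda p:(np.array(p,float)+.5)/9-.5+[225,155]
bt=ta([(624,77),(104,190),(688,365),(165,480)]); bs=sb([(320,459),(683,221),(97,315)])
print("bolts tri",tri(T,bt[:3],S,bs)); B=plane(T,bt,11);print("bolts top z11",B)
c=B.mean(0); v=B[1]+B[3]-B[0]-B[2]; print("rail c",c,"yaw y-axis",np.arctan2(-v[0],v[1]))
w=B[0]+B[1]-B[2]-B[3]; print("yaw x",np.arctan2(w[1],w[0]), np.linalg.norm(v)/2,np.linalg.norm(w)/2)
tt=ta([(585,153),(478,183),(495,315),(612,297)]); ts=sb([(303,158),(383,125),(285,68),(212,100)])
X=tri(T,tt,S,ts);print("tall top",X,X.mean(0))
P=plane(T,tt,106);print(P,P.mean(0)); P=plane(S,ts,106);print(P,P.mean(0))
rt=np.array([(519,326),(627,318),(637,414),(530,425)])*.64; rs=np.array([(288,351),(190,408),(152,346),(246,306)])*.64
X=tri(T,rt,S,rs);print("tray",X,X.mean(0)); P=plane(T,rt,35);print(P.mean(0));v=P[0]+P[3]-P[1]-P[2];print(np.arctan2(-v[0],v[1]))
for n,uv in dict(wood=(441,224),box=(523,230)).items(): print(n,plane(T,[np.array(uv)*.64],40))
```

```text
bolts tri [[623.5  80.8  15.    1.3]
 [587.6 265.1  14.5   1.4]
 [521.4  60.5  15.9   1.7]]
bolts top z11 [[624.3  81.3  11. ]
 [588.3 266.3  11. ]
 [521.9  61.1  11. ]
 [485.8 245.7  11. ]]
rail c [555.1 163.6  11. ] yaw y-axis 0.19271736131251463
yaw x 0.19635420103773327 188.2777294787039 104.4308788711869
tall top [[589.5  94.2 109.3   0.7]
 [581.7 130.1 103.8   1.7]
 [538.1 124.1 103.4   1.6]
 [544.1  88.1 107.5   2.9]] [563.3 109.1 106.    1.7]
[[590.   94.6 106. ]
 [581.1 129.3 106. ]
 [538.4 124.6 106. ]
 [543.3  86.9 106. ]] [563.2 108.8 106. ]
[[585.6  96.7 106. ]
 [584.7 128.9 106. ]
 [540.8 121.1 106. ]
 [543.1  90.6 106. ]] [563.5 109.3 106. ]
tray [[ 594.9 -147.7   34.4    1.5]
 [ 607.  -331.1   17.4    8.4]
 [ 447.4 -336.5   28.7    5. ]
 [ 436.9 -157.7   30.6    3.1]] [ 521.6 -243.2   27.8    4.5]
[ 520.5 -242.4   35. ]
0.05201305299289758
wood [[764.  -25.9  40. ]]
box [[ 751.9 -160.2   40. ]]
```

Rail centre is about (555,163.5), yaw 0.194. The tall module's top centre is about (564,109,106) and the tray centre about (521,-242). I'll align the tool with the rail and move above the module.

carry_out([
  [0,0,0,0,0,0,-0.186],
  [0,0,0,0,0,0,-0.186],
  [0,0,0,0,0,0,-0.186],
  [0,0,0,0,0,0,-0.186],
  [0,0,0,0,0,0,-0.186],
  [0,-0.33,-0.49,0,0,0,0],
  [0,-0.33,-0.49,0,0,0,0],
  [0,-0.33,-0.49,0,0,0,0],
  [0,-0.33,-0.49,0,0,0,0],
  [0,-0.33,-0.49,0,0,0,0],
  [0,-0.33,-0.49,0,0,0,0],
  [0,-0.33,-0.49,0,0,0,0],
  [0,-0.33,-0.49,0,0,0,0],
  [0,-0.33,-0.49,0,0,0,0],
  [0,-0.33,-0.49,0,0,0,0],
  [0,-0.33,-0.49,0,0,0,0],
  [0,-0.33,-0.49,0,0,0,0],
  [0,-0.33,-0.49,0,0,0,0],
  [0,-0.33,-0.49,0,0,0,0],
  [0,-0.33,-0.49,0,0,0,0],
])

```text
time_s: 1.97
tcp_pos: [399.1, 278.3, 248.4]
eef_rot: [-3.142, 0.0, -2.948]
contact_force: [-0.5, 1.1, 0.4]
finger_gap: 85.3
finger_force: 0.0
```

carry_out([
  [0,-0.33,-0.49,0,0,0,0],
  [0,-0.33,-0.49,0,0,0,0],
  [0,-0.33,-0.49,0,0,0,0],
  [0,-0.33,-0.49,0,0,0,0],
  [0,-0.33,-0.49,0,0,0,0],
  [0,-0.33,-0.49,0,0,0,0],
  [0,-0.33,-0.49,0,0,0,0],
  [0,-0.33,-0.49,0,0,0,0],
  [0,0,0,0,0,0,0],
  [0,0,0,0,0,0,0],
  [0,0,0,0,0,0,0],
  [0,0,0,0,0,0,0],
])

```text
time_s: 2.97
tcp_pos: [531.5, 146.4, 248.4]
eef_rot: [3.141, -0.0, -2.947]
contact_force: [-0.9, -0.6, 0.2]
finger_gap: 85.4
finger_force: 0.0
```

carry_out([
  [0,-0.31,-0.53,0,0,0,0],
  [0,-0.31,-0.53,0,0,0,0],
  [0,0,0,0,0,0,0],
  [0,0,0,0.3,0,0,0],
  [0,0,0,0.3,0,0,0],
  [0,0,0,0.3,0,0,0],
  [0,0,0,0.3,0,0,0],
  [0,0,0,0.3,0,0,0],
  [0,0,0,0.3,0,0,0],
  [0,0,0,0.3,0,0,0],
  [0,0,0,0.3,0,0,0],
  [0,0,0,0.3,0,0,0],
  [0,0,0,0.3,0,0,0],
  [0,0,0,0,0,0,0],
  [0,0,0,0,0,0,0],
  [0,0,0,0,0,0,0],
])

```text
time_s: 4.3
tcp_pos: [564.7, 109.4, 129.2]
eef_rot: [-3.141, 0.001, -2.948]
contact_force: [-0.2, -0.2, 0.3]
finger_gap: 85.4
finger_force: 0.0
```

Run:
```python
from h import *
T=cam("top");S=cam("scene")
a=T["img"][175:265,185:285,::-1]; b=S["img"][100:220,215:315,::-1]
cv2.imwrite("pics/c.png",np.hstack([cv2.resize(a,(400,360)),cv2.resize(b,(300,360))]))
```

```text
(no output)
```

View pics/c.png

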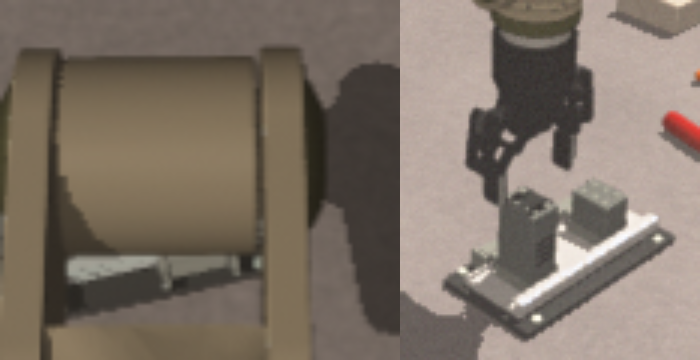

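The right panel shows the open fingers at (495,195) and (568,160), one on each side of the tall module's top at (530,200). I'll descend and close.

carry_out([
  [0,0,0,0.2,0,0,0],
  [0,0,0,0.2,0,0,0],
  [0,0,0,0.2,0,0,0],
  [0,0,0,0.2,0,0,0],
  [0,0,0,0.2,0,0,0],
  [0,0,0,0.2,0,0,0],
  [0.45,0,0,0,0,0,0],
  [0.45,0,0,0,0,0,0],
  [0.45,0,0,0,0,0,0],
  [0.45,0,0,0,0,0,0],
  [0.5,0,0,0,0,0,0],
  [0.5,0,0,0,0,0,0],
  [0.5,0,0,0,0,0,0],
])

```text
time_s: 5.48
tcp_pos: [564.7, 108.8, 80.5]
eef_rot: [-3.142, 0.0, -2.948]
contact_force: [-0.2, -0.3, 0.3]
finger_gap: 42.9
finger_force: 0.0
```

carry_out([
  [0.53,0,0,0,0,0,0],
  [0.54,0,0,0,0,0,0],
  [0.55,0,0,0,0,0,0],
  [0.56,0,0,0,0,0,0],
  [0.57,0,0,0,0,0,0],
  [0.58,0,0,0,0,0,0],
  [0.58,0,0,0,0,0,0],
])

```text
time_s: 6.07
tcp_pos: [564.7, 108.7, 80.3]
eef_rot: [-3.141, 0.0, -2.948]
contact_force: [-0.1, -1.0, 0.4]
finger_gap: 36.1
finger_force: 5.9
```

carry_out([
  [0.65,0,0,0,0,0,0],
  [0.8,0,0,0,0,0,0],
  [1,0,0,0,0,0,0],
  [1,0,0,0,0,0,0],
  [1,0,0,0,0,0,0],
])

```text
time_s: 6.48
tcp_pos: [564.7, 108.7, 80.5]
eef_rot: [-3.141, 0.0, -2.948]
contact_force: [0.2, -1.5, 2.2]
finger_gap: 35.3
finger_force: 60.0
```

carry_out([
  [1,-0.063,0,-0.034,0,0.08,0],
  [1,-0.063,0,-0.034,0,0.08,0],
  [1,-0.063,0,-0.034,0,0.08,0],
  [1,0,0,0,0,0,0],
])

```text
time_s: 6.82
tcp_pos: [572.2, 110.3, 83.9]
eef_rot: [3.142, -0.123, -2.948]
contact_force: [-4.5, -3.2, 5.2]
finger_gap: 35.4
finger_force: 63.3
```

carry_out([
  [1,-0.063,0,-0.034,0,0.08,0],
  [1,-0.063,0,-0.034,0,0.08,0],
  [1,-0.063,0,-0.034,0,0.08,0],
  [1,-0.063,0,-0.034,0,0.08,0],
  [1,-0.063,0,-0.034,0,0.08,0],
  [1,0,0,0,0,0,0],
  [1,0,0,0,0,0,0],
  [1,0,0,0,0,0,0],
])

```text
time_s: 7.48
tcp_pos: [584.7, 112.9, 87.9]
eef_rot: [3.141, -0.322, -2.948]
contact_force: [-4.3, -1.9, 2.2]
finger_gap: 35.2
finger_force: 62.8
```

Run:
```python
from h import *
S=cam("scene")
b=S["img"][130:215,225:310,::-1]
cv2.imwrite("pics/d.png",cv2.resize(b,(595,595),interpolation=cv2.INTER_CUBIC))
```

```text
(no output)
```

View pics/d.png

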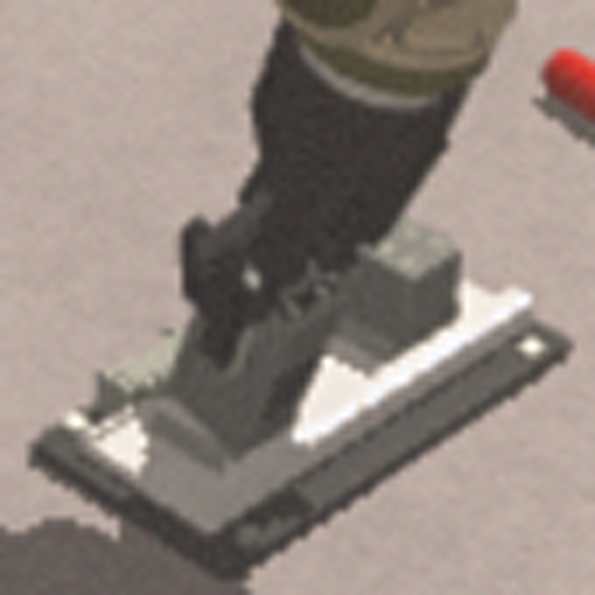

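The module is tipped with the tool: its foot edge near (180,430) is raised and the toe is still under the lip at (270,450). Next I draw it back towards the catches.

carry_out([
  [1,0.047,0,0.016,0,0,0],
  [1,0.047,0,0.016,0,0,0],
  [1,0.047,0,0.016,0,0,0],
  [1,0.047,0,0.016,0,0,0],
  [1,0,0,0,0,0,0],
])

```text
time_s: 7.95
tcp_pos: [577.5, 111.4, 88.1]
eef_rot: [3.141, -0.32, -2.948]
contact_force: [-0.1, 0.9, -1.7]
finger_gap: 35.3
finger_force: 62.7
```

carry_out([
  [1,0.047,0,0.016,0,0,0],
  [1,0.047,0,0.016,0,0,0],
  [1,0.047,0,0.016,0,0,0],
  [1,0.047,0,0.016,0,0,0],
  [1,0.04,0,-0.12,0,0,0],
  [1,0.04,0,-0.12,0,0,0],
  [1,0.04,0,-0.12,0,0,0],
  [1,0,0,0,0,0,0],
])

```text
time_s: 8.62
tcp_pos: [570.6, 109.9, 104.7]
eef_rot: [-3.141, -0.318, -2.949]
contact_force: [0.1, 0.3, -2.2]
finger_gap: 35.4
finger_force: 62.6
```

carry_out([
  [1,0.08,0,-0.24,0,0,0],
  [1,0.08,0,-0.24,0,0,0],
  [1,0.08,0,-0.24,0,0,0],
  [1,0.08,0,-0.24,0,0,0],
  [1,0.08,0,-0.24,0,0,0],
  [1,0.08,0,-0.24,0,0,0],
  [1,0.08,0,-0.24,0,0,0],
  [1,0,0,0,0,-0.08,0],
  [1,0,0,0,0,-0.08,0],
  [1,0,0,0,0,-0.08,0],
  [1,0,0,0,0,-0.08,0],
  [1,0,0,0,0,-0.08,0],
  [1,0,0,0,0,-0.08,0],
  [1,0,0,0,0,-0.08,0],
  [1,0,0,0,0,-0.08,0],
  [1,0,0,0,0,0,0],
])

```text
time_s: 9.95
tcp_pos: [569.1, 109.8, 175.0]
eef_rot: [-3.142, 0.001, -2.948]
contact_force: [-0.3, 0.1, -1.6]
finger_gap: 35.5
finger_force: 62.4
```

carry_out([
  [1,0.08,-0.2,0,0,0,0],
  [1,0.15,-0.42,0,0,0,0],
  [1,0.15,-0.44,0,0,0,0],
  [1,0.15,-0.44,0,0,0,0],
  [1,0.15,-0.44,0,0,0,0],
  [1,0.15,-0.44,0,0,0,0],
  [1,0.15,-0.44,0,0,0,0],
  [1,0.15,-0.44,0,0,0,0],
  [1,0.15,-0.44,0,0,0,0],
  [1,0.15,-0.44,0,0,0,0],
  [1,0.15,-0.44,0,0,0,0],
  [1,0.15,-0.44,0,0,0,0],
  [1,0.15,-0.44,0,0,0,0],
  [1,0.15,-0.44,0,0,0,0],
  [1,0.15,-0.44,0,0,0,0],
  [1,0.15,-0.44,0,0,0,0],
  [1,0.15,-0.44,0,0,0,0],
  [1,0.15,-0.44,0,0,0,0],
  [1,0.15,-0.44,0,0,0,0],
  [1,0.15,-0.44,0,0,0,0],
])

```text
time_s: 11.62
tcp_pos: [520.0, -249.4, 174.3]
eef_rot: [3.141, -0.001, -2.949]
contact_force: [1.0, -1.5, -2.0]
finger_gap: 35.5
finger_force: 62.4
```

carry_out([
  [1,0.05,-0.2,0,0,0,0],
  [1,0,0,0,0,0,0],
  [1,0,0,0,0,0,0],
])

```text
time_s: 11.87
tcp_pos: [519.9, -256.0, 174.0]
eef_rot: [3.141, -0.001, -2.949]
contact_force: [0.4, 1.1, -1.5]
finger_gap: 35.3
finger_force: 62.4
```

Run:
```python
from h import *
S=cam("scene");T=cam("top")
b=S["img"][130:270,85:225,::-1]; a=T["img"][160:300,300:440,::-1]
cv2.imwrite("pics/e.png",np.hstack([cv2.resize(b,(560,560),interpolation=cv2.INTER_CUBIC),cv2.resize(a,(240,560)[:1]+(240,)) if 0 else np.zeros((560,1,3),np.uint8)]))
```

```text
(no output)
```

View pics/e.png

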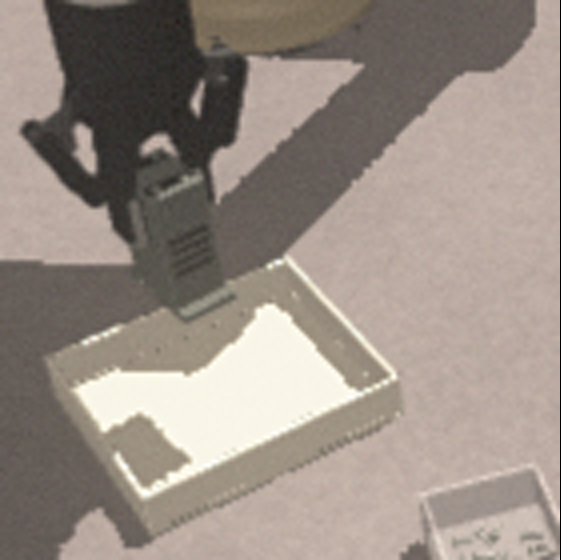

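The module is held above the tray. Its lip-side right edge runs from about (208,185) to (229,288), and the toe is at (205,303). I'll compare that edge with the projected vertical.

Run:
```python
from h import *
S=cam("scene"); s=arm.get_state(); t=s["tcp_pos"]
ux=np.array([.981,.193,0]);uy=np.array([-.193,.981,0]); z0=t[2]-62.5
def pr(q):
    p=(np.array(q)-S["p"])@S["R"]; return cv2.projectPoints(p.reshape(1,1,3),np.zeros(3),np.zeros(3),S["K"],S["D"])[0].ravel()
f=lambda p:((pr(p)-[85,130]+.5)*4-.5).round(1)
for tilt in (0,.1,.2):
  for nm,x,y,z in (("+y top",24,18,88),("+y bot",24,18,5),("-y top",24,-18,88),("-y bot",24,-18,5),("toe+y",34,18,0),("toe-y",34,-18,0)):
    X,Z=x+1,z-62.5; X,Z=X*np.cos(tilt)+Z*np.sin(tilt),Z*np.cos(tilt)-X*np.sin(tilt)
    print(tilt,nm,f(t+ux*X+uy*y+[0,0,Z]))
```

```text
0 +y top [206.7 180.1]
0 +y bot [228.  286.8]
0 -y top [153.  205.2]
0 -y bot [177.7 312.9]
0 toe+y [238.2 300.2]
0 toe-y [187.9 326.7]
0.1 +y top [209.7 185.4]
0.1 +y bot [223.3 285.2]
0.1 -y top [156.1 210.6]
0.1 -y bot [173.1 311.2]
0.1 toe+y [233.2 299.3]
0.1 toe-y [183.1 325.6]
0.2 +y top [212.4 190.7]
0.2 +y bot [218.4 282.8]
0.2 -y top [158.9 216.1]
0.2 -y bot [168.3 308.6]
0.2 toe+y [227.8 297.5]
0.2 toe-y [177.9 323.6]
```

Upright within a few hundredths of a radian. Lowering.

carry_out([
  [1,0,0.15,0,0,0,0],
  [1,0,0.15,0,0,0,0],
  [1,0,0,0.24,0,0,0],
  [1,0,0,0.24,0,0,0],
  [1,0,0,0.24,0,0,0],
  [1,0,0,0.24,0,0,0],
  [1,0,0,0.24,0,0,0],
  [1,0,0,0.24,0,0,0],
  [1,0,0,0.24,0,0,0],
  [1,0,0,0.24,0,0,0],
  [1,0,0,0.24,0,0,0],
  [1,0,0,0.24,0,0,0],
  [1,0,0,0.1,0,0,0],
  [1,0,0,0,0,0,0],
  [1,0,0,0,0,0,0],
])

```text
time_s: 13.27
tcp_pos: [517.8, -244.4, 74.1]
eef_rot: [-3.142, 0.0, -2.948]
contact_force: [0.5, 0.1, -1.6]
finger_gap: 35.5
finger_force: 62.4
```

carry_out([
  [1,0,0,0.025,0,0,0],
  [1,0,0,0.025,0,0,0],
  [1,0,0,0.025,0,0,0],
  [1,0,0,0.025,0,0,0],
  [1,0,0,0,0,0,0],
])

```text
time_s: 13.68
tcp_pos: [517.7, -244.3, 70.1]
eef_rot: [3.142, -0.0, -2.948]
contact_force: [-0.6, -0.4, -3.1]
finger_gap: 35.0
finger_force: 62.4
```

carry_out([
  [1,0,0,0.025,0,0,0],
  [1,0,0,0.025,0,0,0],
  [1,0,0,0,0,0,0],
])

```text
time_s: 13.93
tcp_pos: [517.7, -244.3, 67.9]
eef_rot: [3.141, -0.0, -2.948]
contact_force: [0.6, 0.5, -1.7]
finger_gap: 35.2
finger_force: 62.4
```

carry_out([
  [1,0,0,0.02,0,0,0],
  [1,0,0,0,0,0,0],
])

```text
time_s: 14.1
tcp_pos: [517.7, -244.3, 67.2]
eef_rot: [3.141, -0.0, -2.948]
contact_force: [-0.0, 1.2, -2.4]
finger_gap: 35.4
finger_force: 62.4
```

Still hanging, so I keep lowering in small steps.

carry_out([
  [1,0,0,0.02,0,0,0],
  [1,0,0,0,0,0,0],
])

```text
time_s: 14.27
tcp_pos: [517.8, -244.4, 66.7]
eef_rot: [-3.141, 0.0, -2.948]
contact_force: [0.5, 0.3, 0.1]
finger_gap: 35.5
finger_force: 62.5
```

carry_out([
  [1,0,0,0.02,0,0,0],
  [1,0,0,0,0,0,0],
])

```text
time_s: 14.43
tcp_pos: [517.9, -244.4, 66.6]
eef_rot: [-3.141, 0.001, -2.948]
contact_force: [-1.8, 1.2, 6.6]
finger_gap: 35.5
finger_force: 63.5
```

carry_out([
  [1,0,0,0.02,0,0,0],
  [1,0,0,0,0,0,0],
])

```text
time_s: 14.6
tcp_pos: [518.0, -244.4, 66.6]
eef_rot: [-3.141, 0.001, -2.948]
contact_force: [-2.3, 3.2, 12.7]
finger_gap: 35.5
finger_force: 64.3
```

carry_out([
  [1,0,0,-0.025,0,0,0],
  [0.6,0,0,0,0,0,0],
  [0.57,0,0,0,0,0,0],
  [0.55,0,0,0,0,0,0],
  [0.53,0,0,0,0,0,0],
  [0.5,0,0,0,0,0,0],
  [0.4,0,0,0,0,0,0],
  [0.2,0,0,0,0,0,0],
  [0,0,0,0,0,0,0],
  [0,0,0,0,0,0,0],
  [0,0,0,0,0,0,0],
  [0,0,0,0,0,0,0],
])

```text
time_s: 15.6
tcp_pos: [517.7, -244.4, 65.9]
eef_rot: [-3.142, 0.0, -2.948]
contact_force: [0.0, -0.6, -0.0]
finger_gap: 85.2
finger_force: 0.0
```

carry_out([
  [0,0,0,-0.1,0,0,0],
  [0,0,0,-0.2,0,0,0],
  [0,0,0,-0.3,0,0,0],
  [0,0,0,-0.3,0,0,0],
  [0,0,0,-0.3,0,0,0],
  [0,0,0,-0.3,0,0,0],
  [0,0,0,-0.3,0,0,0],
  [0,0,0,-0.3,0,0,0],
  [0,0,0,-0.3,0,0,0],
  [0,0,0,-0.3,0,0,0],
  [0,0,0,-0.3,0,0,0],
  [0,0,0,0,0,0,0],
  [0,0,0,0,0,0,0],
])

```text
time_s: 16.68
tcp_pos: [517.8, -244.4, 186.6]
eef_rot: [-3.14, 0.001, -2.948]
contact_force: [-0.3, -0.3, -0.6]
finger_gap: 84.9
finger_force: 0.0
```

Run:
```python
from h import *
S=cam("scene")
cv2.imwrite("pics/f.png",cv2.resize(S["img"][130:310,85:325,::-1],(800,600),interpolation=cv2.INTER_CUBIC))
print(arm.get_state()["joint_velocities"].round(3))
```

```text
[-0.001  0.015  0.012 -0.002 -0.001 -0.002]
```

View pics/f.png

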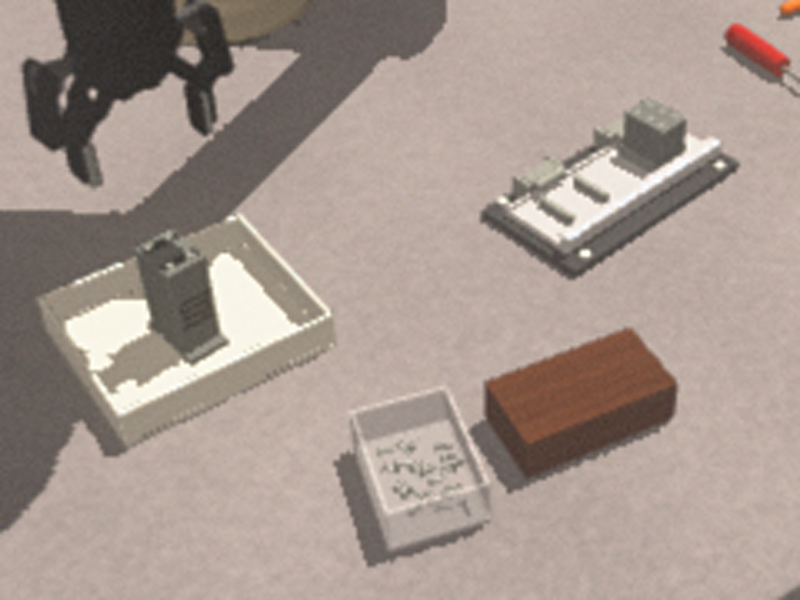

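The tall module stands upright in the tray at (185,300). The low module is still clipped on the rail at (655,130), and the box and wood block have not moved. The gripper is clear.

```bash
python3 -c "
from workcell import arm
print(arm.close_job())"
```

```text
the job is handed in; nothing more can be done
None
```

The job is handed in: the tall module was tipped out of its catch and now stands upright in the white tray, and the last picture shows the low module still clipped on the rail and the bystanders where they were; no verdict came back.

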